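Press home the proud rivet of a skiving knife

TASK

Two skiving knives lie on the bench, and on one of them the front rivet still stands proud of the wood. Lay that knife flat on the anvil of the arbor press, blade into the throat, with the proud rivet centred under the ram's die; let go of it, pull the press lever down to its stop so that the rivet is pressed fully home, and let the lever rise all the way back up. Leave the pressed knife lying on the anvil, and do not disturb the finished knife or the rivet tin.

Things in the scene. Friction and masses are not known exactly. Their poses are not given: they have to be found in the camera images.
- press: Grey cast-iron bench arbor press, fixed. Origin on the bench top below the ram axis; x points into the press, away from its open front, y to its left, z up. In mm: base plate x -65 to 150, y +-58, 18 high; head over the anvil x -28 to 148, y +-28, z 113 to 205; column from x 80 back. The lever is outside on the left, in the plane y = +86.
- press_anvil (a point): Centre of the anvil's flat round top (diameter 56 mm, 55 mm above the bench). Axes as the press. The head above leaves no room for an upright gripper over a loaded knife's handle: bring the knife in from the front with the gripper leaning back towards the robot, 25 to 45 degrees from vertical.
- press_die (a point): Centre of the flat lower face of the round steel die (diameter 16) at the foot of the ram. With the lever up it is 39 mm above the anvil; the pinion lowers it 18.5 mm per radian of lever.
- press_pivot (a point): Point on the lever's hinge axis in the lever's plane, 165 mm above the bench. The axis is the press's y axis.
- press_knob (a point): Centre of the black ball knob (diameter 30) at the lever's end, 160 mm from press_pivot. The lever rod (diameter 12) runs from it to the pivot. Lever up: the knob points forward (press -x) and 55 degrees above level, 296 mm above the bench; at the stop it points forward and 8 degrees below level.
- press_lever (a joint): Lever angle in rad: 0 up (rest; a spring returns it there), 1.1 pulled forward and down to its stop. About 3 to 12 N at the knob.
- knife_1: Skiving knife lying flat, 117 mm long: dark wood handle 85 x 26 x 18 thick, then a steel blade 22 wide, 3 thick, with a slanted end. Two brass rivets with heads 10 wide; the rear one, near the butt, is set. Origin: underside of the handle below the front rivet; x points to the blade (butt at x -67, handle ends at +18, blade at +50), z up. About 90 g, balance point near x -15.
- knife_2: The other skiving knife, same make, size and axes as knife_1.
- knife_1_grip (a point): Point on knife_1's handle axis, 15 mm from the butt (52 mm behind the front rivet), at half thickness (9 mm above its underside). Axes as the knife.
- knife_2_grip (a point): The same point on knife_2.
- knife_1_rivet_head (a point): Top of the head of knife_1's front rivet; 19.5 mm above the underside when home. Axes as the knife.
- knife_2_rivet_head (a point): The same point on knife_2.
- knife_1_rivet (a joint): How far knife_1's front rivet stands above its home position, in m: 0 home (head on the wood), 0.005 to 0.007 proud. A tight fit: about 45 N to drive.
- knife_2_rivet (a joint): The same for knife_2's front rivet.
- rivet_tin: Round tin with a brown lid, diameter 55, 26 high, bystander. Origin at the centre of its underside.
Not all that is in view belongs to the job. What is shaped like the knife_1 but turquoise is not meant.

How it is judged:
On the way, in this order (a step that is already met when the one before it is completed fails the run):
1. the knife with the proud rivet lies flat on the anvil, blade into the throat, let go, its rivet still proud and under the die, the lever up (horizontal distance between knife_1_rivet_head and press_die below 0.008 m and z of knife_1 in the frame of press_anvil between -0.003 and 0.004 m and angle between knife_1's own z axis and vertical below 0.08 rad and value of joint knife_1_rivet above 0.003 m and value of joint press_lever below 0.15 rad and contact force between the fingers and knife_1 below 0.1 N and x of knife_1_grip in the frame of press_anvil below -0.035 m), for 0.2 s.
2. the lever is at its stop and the rivet pressed home (value of joint press_lever above 1.03 rad and value of joint knife_1_rivet below 0.0015 m), for 0.1 s.
At the end, for the whole second after the job is handed in: The lever is back up (within 0.08 rad of rest), the rivet of the chosen knife is home (within 1.5 mm), and that knife lies flat and still on the anvil blade into the throat (grip point at least 35 mm in front of the ram axis), its rivet within 10 mm of the ram axis (value of joint press_lever below 0.08 rad and value of joint knife_1_rivet below 0.0015 m and horizontal distance between knife_1_rivet_head and press_die below 0.01 m and z of knife_1 in the frame of press_anvil between -0.003 and 0.004 m and angle between knife_1's own z axis and vertical below 0.08 rad and linear speed of knife_1 below 0.02 m/s and x of knife_1_grip in the frame of press_anvil below -0.035 m); the robot touches nothing.
It fails at once if the finished knife is moved by more than 30 mm (distance of knife_2 from where it was at the start of the episode above 0.03 m).
It fails at once if the rivet tin is moved by more than 30 mm (distance of rivet_tin from where it was at the start of the episode above 0.03 m).
It also fails if it takes over 64 s, if anything falls off the work surface, if the arm or the gripper's body presses on something with over 40 N, if the wrist force passes 120 N, or if a joint passes its speed limit or range.

ROBOT

A 6-joint arm with a two-finger parallel gripper is mounted at the origin on a cart in front of the work surface, level with it; the furniture and walls round the work are solid. World frame = base frame: x ahead of the robot, y to its left, z up, the work surface at z = 0. Lengths are in m, angles in rad, forces in N, time in s.
With the tool pointing down it reaches from about 0.25 to 0.775 m from the base axis. Payload 4 kg.
Tool frame: the origin (TCP) lies between the finger pads; the fingertips stand 17 mm ahead of it and the grasp point (between the pads) lies 2 mm behind it; z points along the fingers, y is the line along which they close (so a half turn about z gives the same grasp; the last joint's range is limited). The gripper opens to 85 mm and grips with 20 to 120 N. Pads are 22 mm wide; open, the fingers measure 114 mm over their backs; the gripper's body (76 mm by 85 mm) begins 54 mm behind the grasp point. The pads swing forward as they close: fully open they stand 13 mm farther back than shut.
Start: joints at [1.209, 0.087, 1.371, -0, 1.684, -0.103], TCP at [0.141, 0.532, 0.248] pointing down, gripper open.
Joint ranges: [-3.1, 3.1], [-0.76, 2.03], [0.27, 2.55], [-1.08, 4.22], [0.17, 2.65], [-2.57, 2.57]. Speed limits (rad/s): [2.79, 2.79, 3.14, 3.14, 3.14, 3.14].

INTERFACE

Orientations are given as a unit quaternion [w, x, y, z].
In Python, from cell import sense, capture, finish_job, find_in gives the robot as it stands.
- The arm moves only by the tool apply_moves, never from a script. Its argument "moves" is one flat list of numbers, 6 for each row, row after row: the shift along the tool's x, y, z in cm, then the turn, a rotation vector about the tool's x, y, z in rad. A call has 1 to 10 rows; each row is the pose to reach, as a shift and turn from the pose commanded when the call began, along the tool's axes at that moment; what a row does not reach only later rows make up. A row lasts 1/8 s, in which the tool goes at most 62.5 mm and 10.7 degrees, less where a joint would pass 70% of its speed; a pose out of reach is approached as far as the arm can. A call with a gripper value outside its range is refused whole. "gripper" is the opening, from 0 (shut) to 1 (fully open), set as the call begins (left out, the last holds). The fingers move at their own pace and stop on an object; "newtons" is the grip in N (left out, the last holds). Time passes only in rows, so rows that repeat a pose let the fingers close. It gives the time, the measured TCP pose, the force, the opening and the grip force at its end, in the units of the state.
- sense(): the state, without advancing time (a new reading comes with each control period).
- capture(name): name is "side" or "top"; returns a dict with "image" (420x560x3 uint8, red, green, blue), "fovy" (degrees; the focal length in pixels is half the picture's height over the tangent of half this angle, whatever the lens; pixels are square), "cx", "cy" (the principal point, pixels), "D" ([k1, k2, p1, p2, k3] as OpenCV has them; the pictures are not rectified), "cam_to_world" (4x4, takes a point from camera to world coordinates). Camera axes: x right, y down, z forward; pixel columns grow to the right and rows downward; lengths in m; the calibration is good to about 2 mm. A picture is of the moment at which its call begins. There is no depth.
- finish_job(): hands the job in; it is judged then, once.
Trained networks look in a picture, given as the dict that the camera call returned (one of the last four; its "shot" number tells which), for a name from the list of things; names that differ only in an ending like _2 or _b are one class to them, and where a whole thing is asked for, a point or a joint stands for the part that bears it (a point fixed in the world has none). Each returns a list of dicts, best first, with "score" (0 to 1); they miss things now and then, are a little off and sometimes report something else, mostly with a low value. They report only what shows in the picture. A call takes as long as a camera call. They do not tell look-alikes from the thing itself.
- find_in(label, picture): "point" ([x, y, z] in m, in world coordinates, good to about 4 mm: the middle of the surface that is visible of it).
The state is a dict: "t": time; "joints": joint angles; "qd": joint speeds; "joint_torque": joint torques, N m; "ee_pos": TCP position; "tcp_rot": TCP orientation; "wrist_force": force on the tool from outside, world axes, zero at the start; "ft_torque": the same for the moment, N m; "grip_width": opening from 0.0 (shut) to 1.0 (fully open); "gripper_force": force on a finger pad.
Only numpy, scipy, OpenCV 4.12 (cv2) and the standard library are available. Lean on these libraries where they do the work, as an engineer would, in place of code of your own. Each camera call takes 0.05 s, during which the arm holds its last target. There are 200 camera calls.

## Working session

There is one attempt and no reset: what is moved stays moved. The work goes in short steps, Python scripts to look and compute and a tool call to move; the robot and the scene stay as the last step left them, time stands still between calls to the robot, and variables do not carry over. Pictures are saved under pics/ and viewed, at most 10 in all, crops included, and the job is handed in when it is done.

Besides the shell and the picture viewer there is one more tool, called after "Call:" by a JSON object that holds its "name" and its "arguments". apply_moves: Moves the arm, as the interface text tells. Its arguments: {"type":"object","properties":{"moves":{"type":"array"},"gripper":{"type":"number"},"newtons":{"type":"number"}},"required":["moves"]}

```bash
mkdir -p pics; ls
python3 - <<'E'
from cell import *
import cv2,pickle
for n in("top","side"):
    c=capture(n); pickle.dump(c,open(n+".pkl","wb"))
    cv2.imwrite(f"pics/{n}0.png",cv2.resize(c["image"][:,:,::-1],(800,600),interpolation=cv2.INTER_CUBIC))
    print(n,c["fovy"],c["cx"],c["cy"],c["D"],c["cam_to_world"].tolist() if hasattr(c["cam_to_world"],'tolist') else c["cam_to_world"])
    for l in("knife_1","knife_1_rivet_head","knife_1_grip","press","press_knob","rivet_tin","press_lever"):
        try: print(l,[( [round(float(x),3) for x in d["point"]],round(d["score"],2)) for d in find_in(l,c)])
        except Exception as e: print(l,e)
s=sense();print(s["t"],s["ee_pos"],s["tcp_rot"])
E
```

```text
pics
top 56.004235998390506 281.60474063953603 201.79021332966315 [0.00713099 0.         0.         0.         0.        ] [[-0.0234157500235053, -0.9904458771979733, 0.13589947384877607, 0.4271597159082539], [-0.9997160736298187, 0.02379822432685686, 0.0011902289978831253, -0.11283402199061425], [-0.004413023568429793, -0.13583301829977146, -0.9907219167670405, 1.2987654997559177], [0.0, 0.0, 0.0, 1.0]]
knife_1 [([0.609, -0.266, 0.015], 0.83), ([0.586, -0.148, 0.019], 0.63), ([0.465, -0.225, 0.016], 0.48)]
knife_1_rivet_head [([0.514, -0.414, 0.026], 0.69)]
knife_1_grip [([0.469, -0.219, 0.021], 0.71), ([0.643, -0.407, 0.021], 0.59), ([0.591, -0.147, 0.016], 0.55)]
press [([0.693, -0.007, 0.18], 0.72)]
press_knob [([0.646, 0.076, 0.255], 0.6), ([0.609, -0.266, 0.018], 0.21)]
rivet_tin [([0.515, -0.414, 0.023], 0.54)]
press_lever []
side 57.63994435561447 284.2287466800638 210.7195803041929 [-0.00466997  0.          0.          0.          0.        ] [[0.9331044941898415, -0.2296732295410197, 0.27670600021488173, 0.29962070243282435], [-0.35907223340871613, -0.5531895702497643, 0.7516970337587862, -0.8563824467653817], [-0.019573812035383692, -0.8007693219642467, -0.5986529536244887, 0.7530849755043688], [0.0, 0.0, 0.0, 1.0]]
knife_1 [([0.589, -0.151, 0.017], 0.9), ([0.638, -0.418, 0.018], 0.82), ([0.607, -0.274, 0.017], 0.75), ([0.673, -0.022, 0.24], 0.42)]
knife_1_rivet_head [([0.713, -0.024, 0.132], 0.51)]
knife_1_grip [([0.465, -0.235, 0.021], 0.93), ([0.59, -0.149, 0.018], 0.76), ([0.638, -0.426, 0.012], 0.62)]
press [([0.712, -0.031, 0.129], 0.84), ([0.509, -0.425, 0.026], 0.73)]
press_knob [([0.636, 0.072, 0.263], 0.66)]
rivet_tin [([0.512, -0.421, 0.026], 0.83)]
press_lever [([0.641, 0.074, 0.262], 0.61)]
0.8 [0.14077301 0.5317122  0.24837814] [2.64205000e-05 1.29038184e-01 9.91639622e-01 8.42365634e-05]
```

View pics/top0.png

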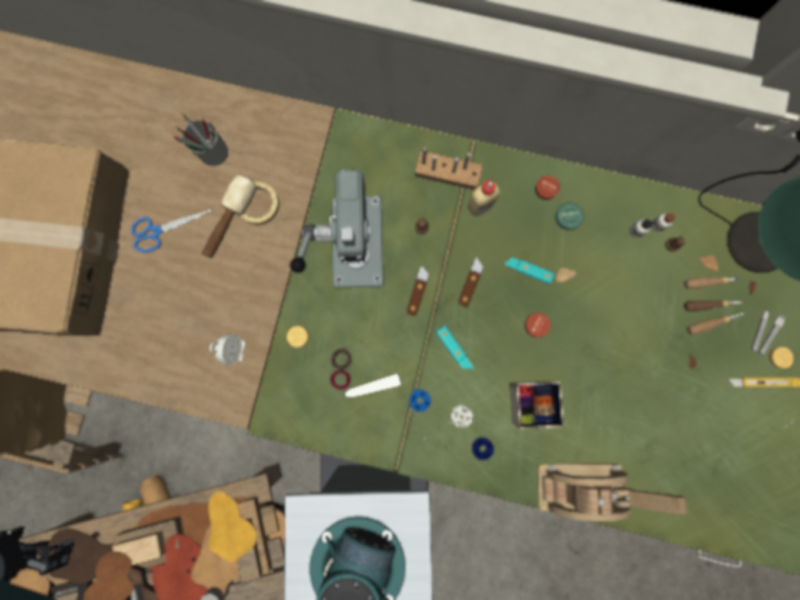

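View pics/side0.png

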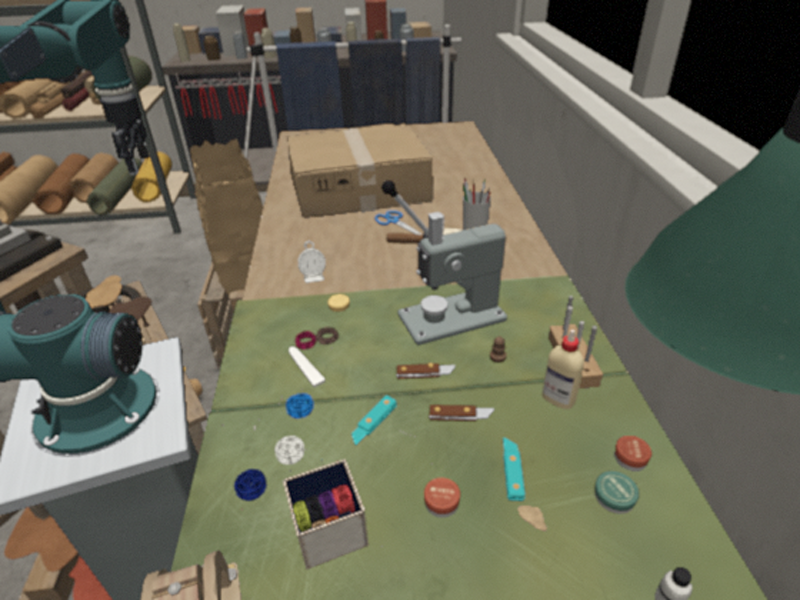

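The top picture (800x600) shows two brown knives at (418,290) and (470,282), turquoise look-alikes at (454,347) and (530,270), and the press at (350,230) with its knob at (298,265). In the side picture the brown knives are at (425,370) and (462,412), the anvil at (434,306) and the knob at (389,188). Candidates for the proud rivet are the two brown knives, and the turquoise ones are ruled out. Next is a close crop.

Run:
```python
import cv2,pickle,numpy as np
t=pickle.load(open("top.pkl","rb"))["image"];s=pickle.load(open("side.pkl","rb"))["image"]
a=cv2.resize(s[245:300,270:350,::-1],(800,550)[:2],interpolation=cv2.INTER_CUBIC)
a=cv2.resize(s[248:300,272:350,::-1],(390*1,260),interpolation=cv2.INTER_CUBIC)
a=cv2.resize(s[248:300,272:350,::-1],(468+312,520),interpolation=cv2.INTER_CUBIC)
cv2.imwrite("pics/c1.png",a)
b=cv2.resize(t[175:225,275:345,::-1],(770,550),interpolation=cv2.INTER_CUBIC)
cv2.imwrite("pics/c2.png",b)
```

```text
(no output)
```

View pics/c1.png

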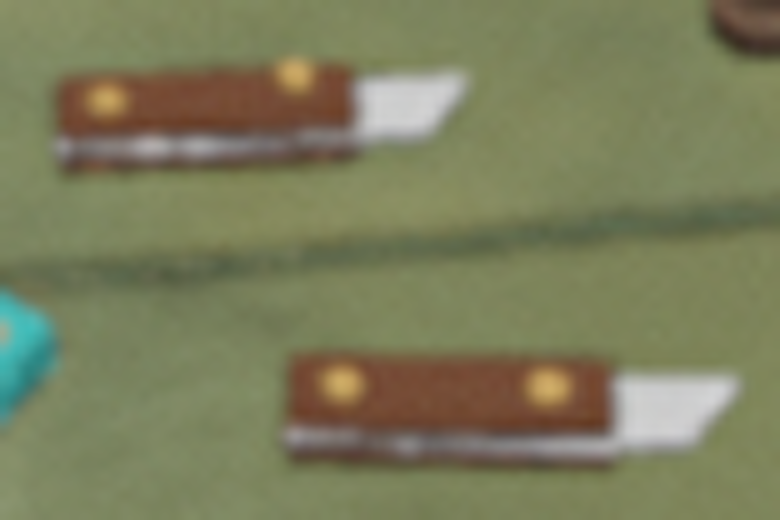

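View pics/c2.png

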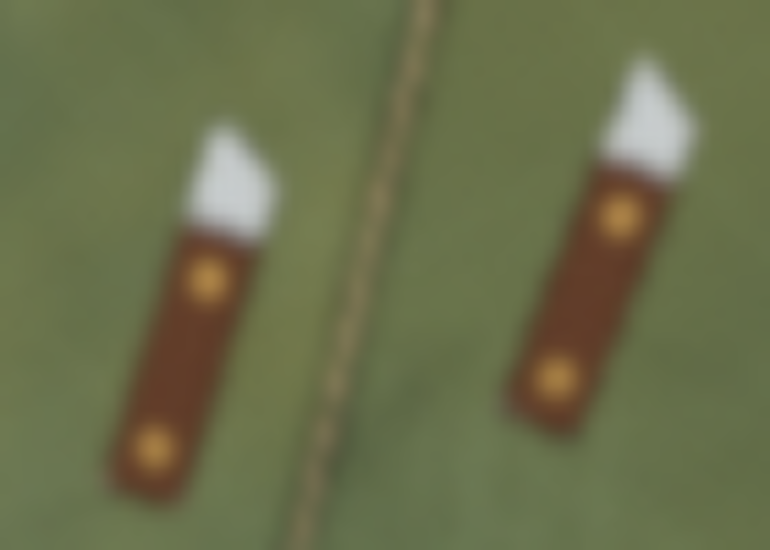

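The crop shows the upper knife in the side view (left in the top view) with its front rivet shifted up, centred at (296,75) in c1 against (106,99) for the rear one, so that rivet stands proud. The other knife's rivets at (343,384) and (549,386) are level. I choose the knife near the press. In c2 its rivets are at (207,280) and (154,447).

```bash
cat > h.py <<'E'
import cv2,numpy as np,pickle
from scipy.spatial.transform import Rotation as R
def K(c):
    f=c["image"].shape[0]/2/np.tan(np.radians(c["fovy"]/2)); return np.array([[f,0,c["cx"]],[0,f,c["cy"]],[0,0,1]])
def ray(c,p):
    u=cv2.undistortPoints(np.array([[p]],float),K(c),np.array(c["D"])).ravel(); T=np.array(c["cam_to_world"])
    return T[:3,3],T[:3,:3]@[u[0],u[1],1]
def onz(c,p,z):
    o,d=ray(c,p); return o+d*(z-o[2])/d[2]
def tri(c1,p1,c2,p2):
    o,d=ray(c1,p1);q,e=ray(c2,p2); s=np.linalg.lstsq(np.c_[d,-e],q-o,rcond=None)[0]
    a,b=o+d*s[0],q+e*s[1]; return (a+b)/2,np.linalg.norm(a-b)
def proj(c,P):
    T=np.linalg.inv(np.array(c["cam_to_world"])); return cv2.projectPoints(np.atleast_2d(P).astype(float),cv2.Rodrigues(T[:3,:3])[0],T[:3,3],K(c),np.array(c["D"]))[0][:,0]
E
python3 - <<'E'
from h import *
t=pickle.load(open("top.pkl","rb"));s=pickle.load(open("side.pkl","rb"))
ct=lambda x,y:(275+x/11-.5,175+y/11-.5); cs=lambda x,y:(272+x/10-.5,248+y/10-.5)
print("rear",onz(t,ct(154,447),.0195),onz(s,cs(106,99),.0195))
print("front",onz(t,ct(207,280),.0255),onz(s,cs(296,75),.0255),tri(t,ct(207,280),s,cs(296,75)))
for n,p in dict(hl=(187,232),hr=(260,245),bl=(110,488),br=(183,503)).items(): print(n,onz(t,ct(*p),.018))
print("2:",onz(t,ct(557,378),.0195),onz(s,cs(343,384),.0195),onz(t,ct(620,216),.0195),onz(s,cs(549,386),.0195))
d=.7
print("knob",tri(t,(298*d,265*d),s,(389*d,188*d)))
a=cv2.resize(t["image"][115:205,200:275,::-1],None,fx=6,fy=6,interpolation=cv2.INTER_CUBIC)
b=cv2.resize(s["image"][120:240,265:360,::-1],None,fx=4,fy=4,interpolation=cv2.INTER_CUBIC)
a=cv2.resize(t["image"][115:205,200:270,::-1],None,fx=5,fy=5,interpolation=cv2.INTER_CUBIC)
im=np.zeros((480,350+380,3),np.uint8);im[:450,:350]=a;im[:480,350:]=b
cv2.imwrite("pics/p1.png",im)
E
```

```text
rear [ 0.55827371 -0.13270358  0.0195    ] [ 0.5559945  -0.13380505  0.0195    ]
front [ 0.60693128 -0.14957336  0.0255    ] [ 0.60571919 -0.15064042  0.0255    ] (array([ 0.60668297, -0.14949129,  0.02425752]), np.float64(0.000870736420466588))
hl [ 0.62258478 -0.14422502  0.018     ]
hr [ 0.61814258 -0.16586879  0.018     ]
bl [ 0.54655654 -0.11940094  0.018     ]
br [ 0.54159392 -0.14086885  0.018     ]
2: [ 0.57596365 -0.25261552  0.0195    ] [ 0.5748441  -0.25363777  0.0195    ] [ 0.62406578 -0.27322555  0.0195    ] [ 0.62287743 -0.27383684  0.0195    ]
knob (array([0.61252461, 0.07580432, 0.29421403]), np.float64(0.0011585495960404009))
```

View pics/p1.png

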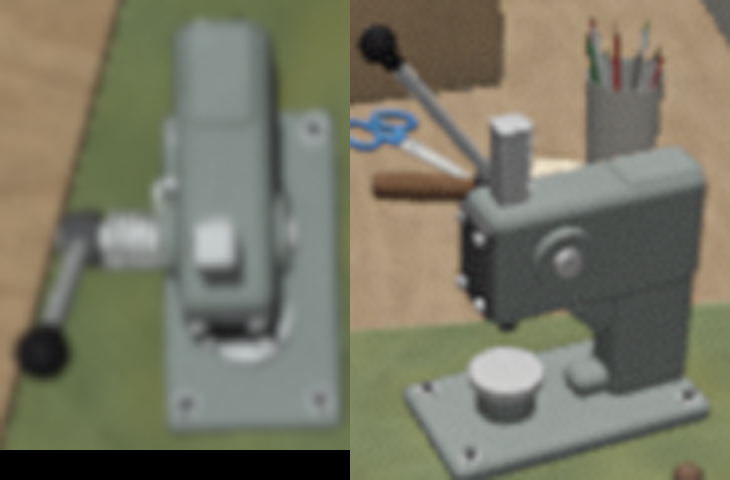

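The press crop (left part is the top view x5, right part is the side view x4) shows front base corners at (167,430) and (341,422), back-right corner at (331,112), and knob at (43,352). In the side view the anvil top is at (507,372), the base corners are at (406,387), (460,475) and (708,408), and the knob is at (379,46). I fit the press pose to these.

Run:
```python
from h import *
from scipy.optimize import least_squares
t=pickle.load(open("top.pkl","rb"));s=pickle.load(open("side.pkl","rb"))
ct=lambda x,y:(200+x/5-.5,115+y/5-.5); cs=lambda x,y:(265+(x-350)/4-.5,120+y/4-.5)
c=.16*np.cos(np.radians(55))
obs=[(t,ct(167,430),(-.065,.058,.018)),(t,ct(341,422),(-.065,-.058,.018)),(t,ct(331,112),(.15,-.058,.018)),(t,ct(43,352),'k'),
(s,cs(507,371),(0,0,.055)),(s,cs(406,387),(-.065,.058,.018)),(s,cs(460,475),(-.065,-.058,.018)),(s,cs(708,408),(.15,-.058,.018)),(s,cs(379,46),'k')]
def W(p,q):
    q=(p[3]-c,.086,.296) if q=='k' else q
    return R.from_euler('z',p[2]).apply(q)+[p[0],p[1],0]
f=lambda p:np.concatenate([proj(k,W(p,q))[0]-np.array(o) for k,o,q in obs])
r=least_squares(f,[.66,0,0,0],loss='soft_l1');print(r.x,r.fun.reshape(-1,2).round(1).tolist(),"pivot",W(r.x,(r.x[3],.086,.165)),"knob",W(r.x,'k'))
for n,cam in(("t",t),("s",s)):
    o=[x for x in obs if x[0] is cam]
    g=lambda p:np.concatenate([proj(k,W(p,q))[0]-np.array(o) for k,o,q in o])
    print(n,least_squares(g,[.66,0,0,0],loss='soft_l1').x)
```

```text
[ 0.67546671 -0.00850454  0.01124571  0.02990206] [[-0.2, 0.3], [0.4, 0.7], [0.5, -0.8], [0.0, 0.2], [0.2, -0.3], [-1.0, -0.3], [-0.4, -0.1], [1.8, -1.1], [0.2, -0.1]] pivot [0.70439977 0.07782629 0.165     ] knob [0.61263335 0.07679426 0.296     ]
t [ 0.67601238 -0.00791498  0.01538172  0.03030829]
s [ 6.74981850e-01 -1.00875965e-02  4.52056939e-04  2.84825945e-02]
```

```bash
cat >> h.py <<'E'
def rot(yaw,tilt):
    s,c=np.sin(tilt),np.cos(tilt); return R.from_euler('z',yaw)*R.from_matrix(np.array([[-c,0,s],[0,1,0],[-s,0,-c]]))
def go(*targets):
    """print shift (cm) + rotvec from the present tool pose to each (pos,yaw,tilt)"""
    from cell import sense
    st=sense(); q=np.array(st["tcp_rot"]); r0=R.from_quat(q[[1,2,3,0]])
    for p,y,t in targets:
        d=r0.inv().apply(np.array(p)-st["ee_pos"])*100; w=(r0.inv()*rot(y,t)).as_rotvec()
        print(d.round(2).tolist(),w.round(3).tolist(),"|d|cm",np.linalg.norm(d).round(1),"deg",np.degrees(np.linalg.norm(w)).round(1))
E
python3 - <<'E'
from h import *
T=np.radians(30)
go(([.42,.1,.25],-.3,.25),([.5104,-.1177,.094],-.325,T),([.5504,-.1312,.022],-.325,T))
E
```

```text
[-38.04, -34.59, -0.17] [0.005, -0.25, 0.041] |d|cm 51.4 deg 14.5
[-52.35, -53.32, 15.43] [0.018, -0.523, 0.065] |d|cm 76.3 deg 30.2
[-56.56, -53.6, 22.63] [0.018, -0.523, 0.065] |d|cm 81.1 deg 30.2
```

Call:
{"name": "apply_moves", "arguments": {"moves": [-38,-34.6,-0.2,0,-0.25,0.04,-38,-34.6,-0.2,0,-0.25,0.04,-38,-34.6,-0.2,0,-0.25,0.04,-38,-34.6,-0.2,0,-0.25,0.04,-38,-34.6,-0.2,0,-0.25,0.04,-38,-34.6,-0.2,0,-0.25,0.04,-38,-34.6,-0.2,0,-0.25,0.04,-38,-34.6,-0.2,0,-0.25,0.04,-38,-34.6,-0.2,0,-0.25,0.04,-38,-34.6,-0.2,0,-0.25,0.04], "gripper": 0.6}}

```text
t: 2.05
ee_pos: [0.4196, 0.0995, 0.2502]
tcp_rot: [0.123, 0.149, 0.981, -0.016]
wrist_force: [-0.3, -0.0, -0.2]
grip_width: 0.597
gripper_force: 0.0
```

Run:
```python
from h import *
T=np.radians(30)
go(([.5104,-.1177,.094],-.325,T),([.5504,-.1312,.022],-.325,T))
```

```text
[-10.81, -18.15, 18.77] [0.014, -0.275, 0.02] |d|cm 28.3 deg 15.8
[-13.13, -18.29, 26.78] [0.014, -0.275, 0.02] |d|cm 35.0 deg 15.8
```

Call:
{"name": "apply_moves", "arguments": {"moves": [-10.8,-18.15,18.8,0.014,-0.275,0.02,-10.8,-18.15,18.8,0.014,-0.275,0.02,-10.8,-18.15,18.8,0.014,-0.275,0.02,-10.8,-18.15,18.8,0.014,-0.275,0.02,-10.8,-18.15,18.8,0.014,-0.275,0.02,-10.8,-18.15,18.8,0.014,-0.275,0.02,-10.8,-18.15,18.8,0.014,-0.275,0.02]}}

```text
t: 2.92
ee_pos: [0.5113, -0.1152, 0.0946]
tcp_rot: [0.256, 0.154, 0.953, -0.041]
wrist_force: [0.5, 0.2, 0.4]
grip_width: 0.6
gripper_force: 0.0
```

Run:
```python
from h import *
from cell import capture
T=np.radians(30)
go(([.5504,-.1312,.022],-.325,T))
c=capture("side");t=capture("top")
a=cv2.resize(c["image"][190:290,230:340,::-1],None,fx=3.4,fy=3.4,interpolation=cv2.INTER_CUBIC)
b=cv2.resize(t["image"][160:260,240:350,::-1],None,fx=3.4,fy=3.4,interpolation=cv2.INTER_CUBIC)
cv2.imwrite("pics/g1.png",np.hstack([a,b]))
```

```text
[-0.0, -0.3, 8.39] [0.003, 0.002, 0.005] |d|cm 8.4 deg 0.3
```

View pics/g1.png

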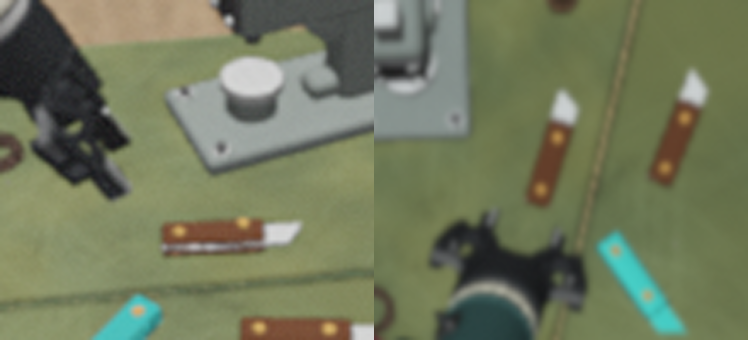

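The gripper tips are at (490,218) and (558,245) in the right half, and their midpoint lies on the extended axis of the knife, so the fingers straddle the handle line. Going down.

Call:
{"name": "apply_moves", "arguments": {"moves": [0,-0.1,4,0,0,0,0,-0.1,6.5,0,0,0,0,-0.1,8.3,0,0,0,0,-0.1,8.3,0,0,0,0,-0.1,8.3,0,0,0,0,-0.1,8.3,0,0,0]}}

```text
t: 3.78
ee_pos: [0.5506, -0.1311, 0.0237]
tcp_rot: [0.257, 0.154, 0.953, -0.042]
wrist_force: [0.1, -0.1, 0.2]
grip_width: 0.597
gripper_force: 0.0
```

Run:
```python
from h import *
go(([.5504,-.1312,.022],-.325,np.radians(30)))
```

```text
[0.1, -0.01, 0.14] [0.001, 0.004, 0.003] |d|cm 0.2 deg 0.3
```

Call:
{"name": "apply_moves", "arguments": {"moves": [0.1,0,0.12,0,0,0,0.1,0,0.12,0,0,0,0.1,0,0.12,0,0,0,0.1,0,0.12,0,0,0,0.1,0,0.12,0,0,0,0.1,0,0.12,0,0,0,0.1,0,0.12,0,0,0,0.1,0,0.12,0,0,0], "gripper": 0, "newtons": 60}}

```text
t: 4.78
ee_pos: [0.5502, -0.1314, 0.0213]
tcp_rot: [0.257, 0.155, 0.953, -0.042]
wrist_force: [-4.0, 1.4, 5.8]
grip_width: 0.287
gripper_force: 61.8
```

Run:
```python
from h import *
T=np.radians(30)
go(([.5504,-.1312,.112],-.325,T))
```

```text
[-4.57, 0.02, -7.84] [0.001, 0.002, 0.003] |d|cm 9.1 deg 0.2
```

Call:
{"name": "apply_moves", "arguments": {"moves": [-1,0,-1.8,0,0,0,-2.8,0,-4.8,0,0,0,-4.6,0,-7.8,0,0,0,-4.6,0,-7.8,0,0,0,-4.6,0,-7.8,0,0,0]}}

```text
t: 5.4
ee_pos: [0.5493, -0.1311, 0.1091]
tcp_rot: [0.254, 0.155, 0.954, -0.041]
wrist_force: [-0.3, 0.6, -1.9]
grip_width: 0.278
gripper_force: 61.0
```

Run:
```python
from h import *
from cell import capture,sense
c=capture("side");t=capture("top")
pickle.dump(c,open("s2.pkl","wb"));pickle.dump(t,open("t2.pkl","wb"))
P=np.array(sense()["ee_pos"])+.06*np.array([.9477,-.3193,0])
u=proj(c,P)[0].astype(int);v=proj(t,P)[0].astype(int);print(u,v,P)
f=lambda im,u:cv2.resize(im["image"][u[1]-30:u[1]+30,u[0]-32:u[0]+32,::-1],None,fx=6,fy=6,interpolation=cv2.INTER_CUBIC)
cv2.imwrite("pics/g2.png",np.hstack([f(c,u),f(t,v)]))
```

```text
[301 231] [294 196] [ 0.60578631 -0.15008341  0.10814186]
```

View pics/g2.png

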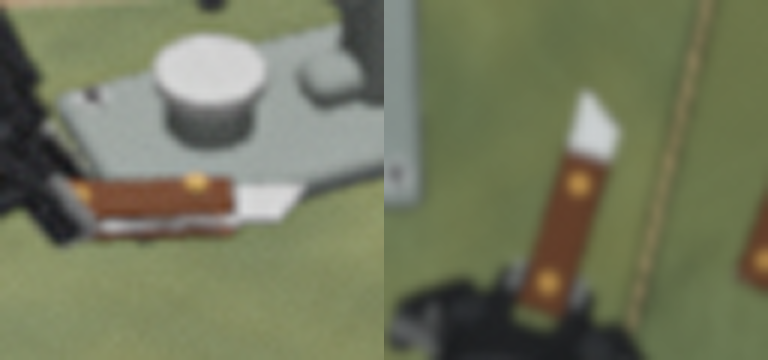

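The knife is held by its butt and roughly level. The front rivet is at (196,182) in the side half and (578,184) in the top half, and the rear rivet is at (548,283). I triangulate to get the rivet relative to the tool, then plan the placing.

Run:
```python
from h import *
from cell import sense
c=pickle.load(open("s2.pkl","rb"));t=pickle.load(open("t2.pkl","rb"))
cs=lambda x,y:(301-32+x/6-.5,231-30+y/6-.5); ct=lambda x,y:(294-32+x/6-.5,196-30+y/6-.5)
F,e=tri(t,ct(194,184),c,cs(196,182)); B,e2=tri(t,ct(164,283),c,cs(81,191)); print(F,e,B,e2)
d=F-B; print("yaw",np.arctan2(d[1],d[0]),"len",np.linalg.norm(d[:2]))
q=np.array(sense()["tcp_rot"]); r=R.from_quat(q[[1,2,3,0]]); loc=r.inv().apply(F-sense()["ee_pos"]); print("rivet in tool",loc, sense()["ee_pos"])
T=np.radians(30); off=rot(.011,T).apply(loc); print("off",off)
g=np.array([.6755,-.0085,0])-off
for dx,z in((-.13,.16),(-.13,.09),(0,.09),(0,.078)):
    go(([g[0]+dx,g[1],z],.011,T))
```

```text
[ 0.60626916 -0.1489337   0.11057518] 0.0005094905570132066 [ 0.55745431 -0.13272875  0.10823037] 0.001600929939067876
yaw -0.32052092311384517 len 0.051434327358433195
rivet in tool [-0.05336802  0.00107235  0.02773727] [ 0.54892431 -0.13092541  0.10814186]
off [0.06007126 0.00173322 0.00266282]
[5.97, 9.44, -9.39] [-0.166, -0.004, -0.289] |d|cm 14.6 deg 19.1
[9.44, 9.44, -3.32] [-0.166, -0.004, -0.289] |d|cm 13.8 deg 19.1
[-1.26, 13.55, 2.81] [-0.166, -0.004, -0.289] |d|cm 13.9 deg 19.1
[-0.66, 13.55, 3.85] [-0.166, -0.004, -0.289] |d|cm 14.1 deg 19.1
```

Call:
{"name": "apply_moves", "arguments": {"moves": [7,9.4,-7,-0.166,0,-0.29,7,9.4,-7,-0.166,0,-0.29,7,9.4,-7,-0.166,0,-0.29,7,9.4,-7,-0.166,0,-0.29,7,9.4,-7,-0.166,0,-0.29,7,9.4,-7,-0.166,0,-0.29,7,9.4,-7,-0.166,0,-0.29]}}

```text
t: 6.38
ee_pos: [0.4897, -0.0125, 0.1362]
tcp_rot: [0.259, -0.006, 0.966, 0.001]
wrist_force: [-0.3, 0.3, -0.8]
grip_width: 0.285
gripper_force: 61.0
```

Run:
```python
from h import *
from cell import sense
print(sense()["ee_pos"])
T=np.radians(30)
for x,z in((.4854,.084),(.56,.084),(.6154,.084),(.6154,.076)): go(([x,-.0102,z],.011,T))
```

```text
[ 0.48968805 -0.01254661  0.13621151]
[2.98, 0.25, 4.31] [-0.002, 0.0, 0.001] |d|cm 5.2 deg 0.1
[-3.48, 0.17, 8.04] [-0.002, 0.0, 0.001] |d|cm 8.8 deg 0.1
[-8.28, 0.11, 10.81] [-0.002, 0.0, 0.001] |d|cm 13.6 deg 0.1
[-7.88, 0.11, 11.5] [-0.002, 0.0, 0.001] |d|cm 13.9 deg 0.1
```

Call:
{"name": "apply_moves", "arguments": {"moves": [3,0.2,4.3,0,0,0,3,0.2,4.3,0,0,0,0,0.2,6,0,0,0,-3.5,0.15,8,0,0,0,-6,0.15,9.5,0,0,0,-7.4,0.1,10.3,0,0,0,-8.3,0.1,10.8,0,0,0,-8.3,0.1,10.8,0,0,0,-8.3,0.1,10.8,0,0,0,-8.3,0.1,10.8,0,0,0]}}

```text
t: 7.62
ee_pos: [0.6147, -0.0095, 0.0846]
tcp_rot: [0.259, -0.006, 0.966, 0.001]
wrist_force: [-0.2, 0.7, -0.8]
grip_width: 0.284
gripper_force: 61.0
```

Run:
```python
from h import *
from cell import sense,capture
print(sense()["ee_pos"])
go(([.6154,-.0102,.076],.011,np.radians(30)))
c=capture("side"); pickle.dump(c,open("s3.pkl","wb"))
cv2.imwrite("pics/g3.png",cv2.resize(c["image"][160:240,265:365,::-1],None,fx=7,fy=7,interpolation=cv2.INTER_CUBIC))
for n,P in dict(die=(.6755,-.0085,.094),rivet=(.6755,-.0085,.088),anvil=(.6755,-.0085,.055)).items(): print(n,((proj(c,P)[0]+.5-[265,160])*7).round())
```

```text
[ 0.61468233 -0.00954025  0.08455782]
[0.37, -0.07, 0.78] [-0.001, 0.0, 0.002] |d|cm 0.9 deg 0.1
die [277. 294.]
rivet [277. 305.]
anvil [276. 367.]
```

View pics/g3.png

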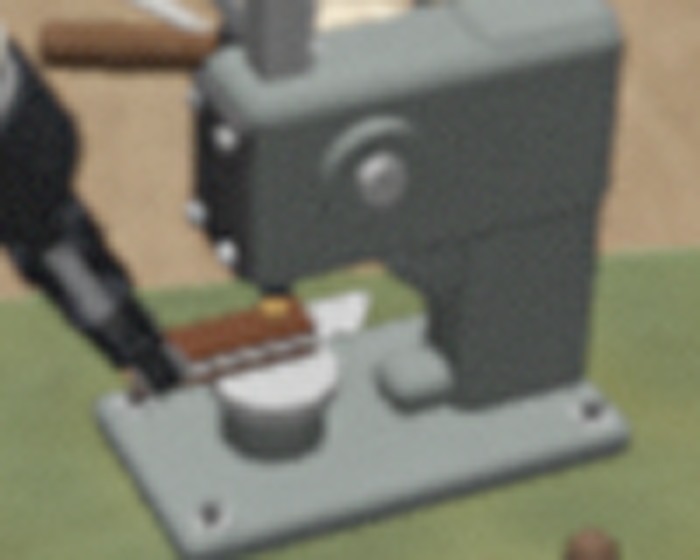

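The rivet sits at (277,306), right below the die at (275,292) and where predicted at (277,305). Lowering onto the anvil.

Call:
{"name": "apply_moves", "arguments": {"moves": [0.2,0,0.4,0,0,0,0.3,0,0.6,0,0,0,0.35,0,0.75,0,0,0,0.35,0,0.75,0,0,0,0.35,0,0.75,0,0,0]}}

```text
t: 8.3
ee_pos: [0.6162, -0.0096, 0.0765]
tcp_rot: [0.259, -0.006, 0.966, 0.001]
wrist_force: [0.5, 0.3, -0.6]
grip_width: 0.287
gripper_force: 61.1
```

Call:
{"name": "apply_moves", "arguments": {"moves": [0.1,0,0.08,0,0,0,0.15,0,0.12,0,0,0,0.15,0,0.12,0,0,0,0.15,0,0.12,0,0,0]}}

```text
t: 8.8
ee_pos: [0.6162, -0.0096, 0.076]
tcp_rot: [0.26, -0.006, 0.965, 0.001]
wrist_force: [-3.7, 0.8, 5.7]
grip_width: 0.281
gripper_force: 61.8
```

Call:
{"name": "apply_moves", "arguments": {"moves": [0,0,0,0,0,0,0,0,0,0,0,0,0,0,0,0,0,0,0,0,0,0,0,0], "gripper": 0.5}}

```text
t: 9.3
ee_pos: [0.6153, -0.0096, 0.0743]
tcp_rot: [0.259, -0.006, 0.966, 0.001]
wrist_force: [0.5, 0.4, -0.4]
grip_width: 0.5
gripper_force: 0.0
```

Call:
{"name": "apply_moves", "arguments": {"moves": [0,0,-1,0,0,0,0,0,-3,0,0,0,0,0,-6,0,0,0,0,0,-10,0,0,0,0,0,-14,0,0,0,0,0,-14,0,0,0,0,0,-14,0,0,0]}}

```text
t: 10.18
ee_pos: [0.545, -0.0102, 0.1957]
tcp_rot: [0.259, -0.006, 0.966, 0.001]
wrist_force: [0.0, -0.1, -0.0]
grip_width: 0.498
gripper_force: 0.0
```

Run:
```python
from h import *
from cell import sense,capture
print(sense()["ee_pos"])
T=np.radians(35)
k=np.array([.6128,.0768,.296]); a=np.array([np.sin(T),0,-np.cos(T)])
for d in(.15,.08,0): go((k-a*d,.011,T))
c=capture("side"); pickle.dump(c,open("s4.pkl","wb"))
cv2.imwrite("pics/g4.png",cv2.resize(c["image"][120:240,250:360,::-1],None,fx=5,fy=5,interpolation=cv2.INTER_CUBIC))
for n,P in dict(rivet=(.6755,-.0085,.0805),knob=k).items(): print(n,((proj(c,P)[0]+.5-[250,120])*5).round())
```

```text
[ 0.54500447 -0.01016312  0.19565512]
[-9.7, 8.67, -20.2] [-0.001, -0.086, 0.002] |d|cm 24.0 deg 5.0
[-10.3, 8.64, -13.22] [-0.001, -0.086, 0.002] |d|cm 18.9 deg 5.0
[-10.99, 8.59, -5.25] [-0.001, -0.086, 0.002] |d|cm 14.9 deg 5.0
rivet [273. 428.]
knob [113.  57.]
```

View pics/g4.png

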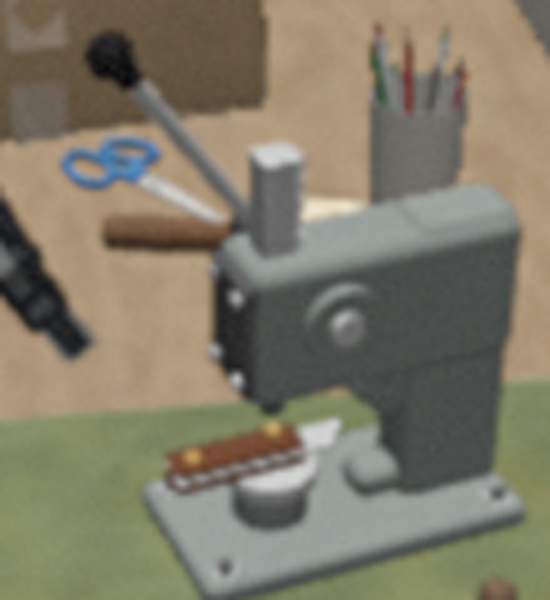

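The knife lies flat on the anvil, released, with its rivet at (273,430) against (273,428) predicted. The knob is at (110,57). Next is the lever.

Call:
{"name": "apply_moves", "arguments": {"moves": [-9.7,8.7,-20.2,0,-0.086,0,-9.7,8.7,-20.2,0,-0.086,0,-9.7,8.7,-20.2,0,-0.086,0,-9.7,8.7,-20.2,0,-0.086,0,-9.7,8.7,-20.2,0,-0.086,0,-9.7,8.7,-20.2,0,-0.086,0,-9.7,8.7,-20.2,0,-0.086,0,-9.7,8.7,-20.2,0,-0.086,0], "gripper": 0.6}}

```text
t: 11.22
ee_pos: [0.527, 0.0765, 0.4167]
tcp_rot: [0.299, -0.006, 0.954, 0.001]
wrist_force: [-0.1, -0.8, -0.4]
grip_width: 0.605
gripper_force: 0.0
```

Run:
```python
from h import *
from cell import sense
print(sense()["ee_pos"])
T=np.radians(35)
k=np.array([.6128,.0768,.296]); a=np.array([np.sin(T),0,-np.cos(T)])
for d in(.08,0.002): go((k-a*d,.011,T))
```

```text
[0.52704101 0.07653716 0.41668815]
[-0.13, -0.01, 6.8] [-0.002, -0.004, 0.001] |d|cm 6.8 deg 0.3
[-0.16, -0.04, 14.6] [-0.002, -0.004, 0.001] |d|cm 14.6 deg 0.3
```

Call:
{"name": "apply_moves", "arguments": {"moves": [-0.15,0,5,0,0,0,-0.15,0,9,0,0,0,-0.15,0,12,0,0,0,-0.15,0,14,0,0,0,-0.15,0,15,0,0,0,-0.15,0,15,0,0,0,-0.15,0,15,0,0,0]}}

```text
t: 12.1
ee_pos: [0.6145, 0.0779, 0.2989]
tcp_rot: [0.302, -0.006, 0.953, 0.001]
wrist_force: [-0.1, 0.5, -0.7]
grip_width: 0.6
gripper_force: 0.0
```

Call:
{"name": "apply_moves", "arguments": {"moves": [0,0,0,0,0,0,0,0,0,0,0,0,0,0,0,0,0,0,0,0,0,0,0,0,0,0,0,0,0,0,0,0,0,0,0,0], "gripper": 0, "newtons": 30}}

```text
t: 12.85
ee_pos: [0.6142, 0.0764, 0.2991]
tcp_rot: [0.302, -0.006, 0.953, -0.001]
wrist_force: [-3.8, -4.2, 3.3]
grip_width: 0.327
gripper_force: 29.3
```

Run:
```python
from h import *
from cell import sense
s=sense();print(s["ee_pos"],s["wrist_force"],s["grip_width"],s["gripper_force"])
q=np.array(s["tcp_rot"]); r=R.from_quat(q[[1,2,3,0]]); p=np.array(s["ee_pos"])
g=p-.002*r.apply([0,0,1]); Y=R.from_euler('z',.011).apply([0,1,0])
for rad in np.arange(.1,1.21,.1):
    # lever vector from pivot at angle
    v=lambda al:R.from_euler('z',.011).apply([-.16*np.cos(al),0,.16*np.sin(al)])
    d=v(np.radians(55)-rad)-v(np.radians(55))
    print(rad.round(2),(r.inv().apply(d)*100).round(2).tolist())
```

```text
[0.61423474 0.07642802 0.29907404] [-3.76871533 -4.16998542  3.29751812] 0.3269727288558942 29.294805228710175
0.1 [1.6, 0.0, 0.08]
0.2 [3.18, 0.01, 0.31]
0.3 [4.73, 0.01, 0.7]
0.4 [6.23, 0.02, 1.25]
0.5 [7.67, 0.03, 1.94]
0.6 [9.04, 0.03, 2.78]
0.7 [10.32, 0.04, 3.74]
0.8 [11.49, 0.05, 4.83]
0.9 [12.55, 0.06, 6.03]
1.0 [13.48, 0.06, 7.33]
1.1 [14.28, 0.07, 8.71]
1.2 [14.93, 0.08, 10.17]
```

Call:
{"name": "apply_moves", "arguments": {"moves": [1.6,0,0.1,0,0,0,3.2,0,0.3,0,0,0,4.7,0,0.7,0,0,0,6.2,0,1.25,0,0,0,7.7,0,1.95,0,0,0,9,0,2.8,0,0,0,9,0,2.8,0,0,0]}}

```text
t: 13.72
ee_pos: [0.5566, 0.076, 0.2249]
tcp_rot: [0.302, -0.006, 0.953, -0.0]
wrist_force: [-7.0, -3.8, 7.5]
grip_width: 0.328
gripper_force: 33.3
```

```bash
cat >> h.py <<'E'
def lever(rads):
    from cell import sense
    s=sense(); q=np.array(s["tcp_rot"]); r=R.from_quat(q[[1,2,3,0]]); Z=R.from_euler('z',.011)
    g=np.array(s["ee_pos"])-.002*r.apply([0,0,1])-[.7044,.0778,.165]; v=Z.inv().apply(g)
    print("lever est",np.radians(55)-np.arctan2(v[2],-v[0]),"radius",np.hypot(v[0],v[2]),"y",v[1],s["wrist_force"],s["gripper_force"])
    for a in rads:
        al=np.radians(55)-a; d=Z.apply([-.16*np.cos(al),0,.16*np.sin(al)])-g; print(a,(r.inv().apply(d)*100).round(2).tolist())
E
python3 - <<'E'
from h import *
lever([.7,.8,.9,1,1.1,1.15])
E
```

```text
lever est 0.5678938029991873 radius 0.16115686904242305 y -0.00014286249191665701 [-6.95805997 -3.82343519  7.51519501] 33.26650857925415
0.7 [1.64, 0.02, 1.34]
0.8 [2.82, 0.03, 2.43]
0.9 [3.88, 0.04, 3.63]
1 [4.81, 0.04, 4.92]
1.1 [5.61, 0.05, 6.31]
1.15 [5.96, 0.05, 7.03]
```

Call:
{"name": "apply_moves", "arguments": {"moves": [1.6,0,1.3,0,0,0,2.8,0,2.4,0,0,0,3.9,0,3.6,0,0,0,4.8,0,4.9,0,0,0,5.4,0,5.9,0,0,0,5.6,0,6.3,0,0,0,5.6,0,6.3,0,0,0]}}

```text
t: 14.6
ee_pos: [0.5489, 0.076, 0.1433]
tcp_rot: [0.304, -0.006, 0.953, 0.0]
wrist_force: [-6.4, -4.2, 10.0]
grip_width: 0.327
gripper_force: 37.4
```

Run:
```python
from h import *
lever([1.05,1.1,1.15])
```

```text
lever est 1.087127841975326 radius 0.15791785407608888 y -7.838071382334813e-05 [-6.37637795 -4.23016518 10.04729967] 37.38385856151581
1.05 [-0.11, 0.01, -0.62]
1.1 [0.28, 0.01, 0.08]
1.15 [0.63, 0.01, 0.8]
```

Call:
{"name": "apply_moves", "arguments": {"moves": [0.25,0,0.4,0,0,0,0.5,0,0.8,0,0,0,0.5,0,0.8,0,0,0,0.5,0,0.8,0,0,0]}}

```text
t: 15.1
ee_pos: [0.5502, 0.076, 0.1352]
tcp_rot: [0.306, -0.006, 0.952, 0.0]
wrist_force: [-7.7, -4.3, 11.2]
grip_width: 0.326
gripper_force: 37.9
```

Run:
```python
from h import *
from cell import capture
lever([.9])
c=capture("side")
cv2.imwrite("pics/g5.png",cv2.resize(c["image"][140:240,240:360,::-1],None,fx=6,fy=6,interpolation=cv2.INTER_CUBIC))
```

```text
lever est 1.1395317745321767 radius 0.15795150228673624 y -9.298616007831952e-05 [-7.73267997 -4.30713432 11.20174783] 37.8670209646225
0.9 [-1.85, -0.0, -3.32]
```

View pics/g5.png

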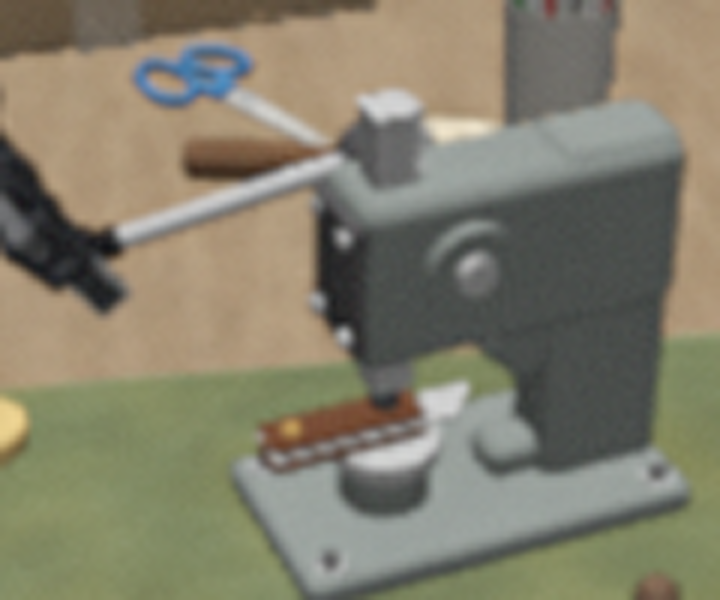

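The die at (388,395) rests on the handle and the lever is slightly below level. I push a bit further with a firmer grip to confirm the stop.

Call:
{"name": "apply_moves", "arguments": {"moves": [0,0,0,0,0,0,0,0,0,0,0,0,0.2,0,0.4,0,0,0,0.4,0,0.7,0,0,0,0.4,0,0.7,0,0,0,0.4,0,0.7,0,0,0], "newtons": 80}}

```text
t: 15.9
ee_pos: [0.5547, 0.0762, 0.1317]
tcp_rot: [0.311, -0.008, 0.95, -0.0]
wrist_force: [3.5, -5.5, 12.1]
grip_width: 0.32
gripper_force: 83.3
```

Run:
```python
from h import *
lever([1.0,.8,.6,.4,.2,0])
```

```text
lever est 1.1670882965970915 radius 0.1542018826271919 y 4.670000136747965e-05 [ 3.51486249 -5.51066419 12.09716858] 83.34282875061035
1.0 [-0.77, -0.01, -2.57]
0.8 [-2.81, -0.03, -5.03]
0.6 [-5.3, -0.05, -7.03]
0.4 [-8.14, -0.07, -8.5]
0.2 [-11.21, -0.09, -9.38]
0 [-14.39, -0.1, -9.63]
```

Run:
```python
from h import *
c=pickle.load(open("s4.pkl","rb"))
Z=R.from_euler('z',.011);pv=np.array([.7044,.0778,.165])
for a in(.95,1.0,1.05,1.1,1.15):
    al=np.radians(55)-a
    f=lambda r:(proj(c,pv+Z.apply([-r*np.cos(al),0,r*np.sin(al)]))[0]+.5-[240,140])*6
    p,q=f(.03),f(.14); m=(q[1]-p[1])/(q[0]-p[0]); print(a,"y at x=120,320:",[(p[1]+m*(x-p[0])).round() for x in(120,320)])
for h in(.0745,.0757,.0765,.079): print("die face z",h,((proj(c,[.6755,-.0085,h])[0]+.5-[240,140])*6).round())
```

```text
0.95 y at x=120,320: [np.float64(208.0), np.float64(166.0)]
1.0 y at x=120,320: [np.float64(220.0), np.float64(169.0)]
1.05 y at x=120,320: [np.float64(232.0), np.float64(171.0)]
1.1 y at x=120,320: [np.float64(245.0), np.float64(174.0)]
1.15 y at x=120,320: [np.float64(257.0), np.float64(176.0)]
die face z 0.0745 [387. 403.]
die face z 0.0757 [387. 401.]
die face z 0.0765 [387. 400.]
die face z 0.079 [387. 396.]
```

The rod's slope (71 px over 200) matches 1.1 rad, so the lever was at its stop, and it was pushed further after that. Guiding it back up.

Call:
{"name": "apply_moves", "arguments": {"moves": [-0.8,0,-2.6,0,0,0,-1.8,0,-3.9,0,0,0,-2.8,0,-5,0,0,0,-4,0,-6.1,0,0,0,-5.3,0,-7,0,0,0,-6.7,0,-7.8,0,0,0,-8.1,0,-8.5,0,0,0,-8.1,0,-8.5,0,0,0], "newtons": 25}}

```text
t: 16.9
ee_pos: [0.567, 0.0772, 0.2394]
tcp_rot: [0.302, -0.006, 0.953, 0.001]
wrist_force: [0.3, 0.4, 0.7]
grip_width: -0.001
gripper_force: 0.0
```

Run:
```python
from h import *
lever([.4,.3,.2,.1,0,-.03])
```

```text
lever est 0.4576421103341052 radius 0.1580248131543355 y 0.0009213679487177372 [0.32651452 0.35990056 0.73058379] 0.0
0.4 [-0.75, -0.09, -0.56]
0.3 [-2.26, -0.1, -1.1]
0.2 [-3.81, -0.1, -1.49]
0.1 [-5.39, -0.1, -1.73]
0 [-6.99, -0.11, -1.81]
-0.03 [-7.47, -0.11, -1.8]
```

Run:
```python
from h import *
from cell import capture,find_in
for n in("side","top"):
    c=capture(n); pickle.dump(c,open(n+"5.pkl","wb"))
    for l in("press_knob","knife_1_rivet_head"): print(n,l,[(np.round(d["point"],3).tolist(),round(d["score"],2)) for d in find_in(l,c)])
    o=pickle.load(open(n+".pkl","rb"))
    for P in((.6128,.0768,.296),(.65,.0771,.242)):
        u=np.round(proj(c,P)[0]).astype(int); w=lambda k:k["image"][u[1]-2:u[1]+3,u[0]-2:u[0]+3].reshape(-1,3).mean(0).round()
        print("at rest spot",u,"now",w(c),"start",w(o))
```

```text
side press_knob [([0.637, 0.073, 0.262], 0.79)]
side knife_1_rivet_head []
at rest spot [272 131] now [26. 25. 27.] start [26. 24. 27.]
at rest spot [285 146] now [124. 118. 111.] start [123. 117. 110.]
top press_knob [([0.647, 0.075, 0.254], 0.52)]
top knife_1_rivet_head []
at rest spot [208 185] now [31. 30. 32.] start [29. 29. 31.]
at rest spot [212 175] now [117. 122. 113.] start [113. 117. 109.]
```

The knob and rod patches match the start pictures, so the lever is fully up. Backing the arm away.

Call:
{"name": "apply_moves", "arguments": {"moves": [3,0,-2.1,0,0,0,7,0,-5,0,0,0,12,0,-8.5,0,0,0,12,0,-8.5,0,0,0,12,0,-8.5,0,0,0,12,0,-8.5,0,0,0]}}

```text
t: 17.95
ee_pos: [0.4194, 0.0753, 0.2378]
tcp_rot: [0.3, -0.006, 0.954, 0.001]
wrist_force: [0.7, 0.9, -0.3]
grip_width: -0.004
gripper_force: 0.0
```

Run:
```python
from h import *
from cell import capture,sense
print(sense()["ee_pos"],sense()["wrist_force"])
c=capture("side"); o=pickle.load(open("s4.pkl","rb"))
def brass(k):
    x0,y0=270,195; im=k["image"][y0:220,x0:325].astype(int); m=((im[...,0]>140)&(im[...,0]-im[...,2]>55)&(im[...,1]>95)).astype(np.uint8)
    n,l,s,ce=cv2.connectedComponentsWithStats(m); print([(s[i,4],(ce[i]+[x0,y0]).round(1).tolist()) for i in range(1,n)])
brass(o);brass(c)
for h in(.0805,.0745): print(h,proj(c,[.6755,-.0085,h])[0].round(1))
def red(k):
    im=k["image"][185:225,275:325].astype(int); m=(im[...,0]-im[...,2]>40)&(im[...,0]-im[...,1]>30); y,x=np.nonzero(m); print(m.sum(),x.mean()+275,y.mean()+185)
red(o);red(c)
```

```text
[0.41941912 0.07530976 0.23784326] [ 0.69620621  0.92469734 -0.30880924]
[(np.int32(9), [304.3, 205.1]), (np.int32(9), [288.0, 211.0])]
[(np.int32(11), [304.0, 207.0]), (np.int32(9), [288.0, 211.0])]
0.0805 [304.1 205.1]
0.0745 [304.  206.7]
107 296.30841121495325 209.6448598130841
108 296.46296296296293 209.62962962962962
```

```bash
python3 -c "
from cell import finish_job
print(finish_job())"
```

```text
the job is handed in; nothing more can be done
None
```

The proud rivet was pressed home: in the side camera its head dropped to where a home rivet should sit. The knife lies flat on the anvil under the die, the lever is back up, and I handed the job in at about 18 s without seeing the verdict.

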